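# Tilt a culture dish to the marked viewing angle and hold it

### The arm

A 6-joint arm with a two-finger parallel gripper is mounted at the origin on a cart in front of the work surface, level with it; the furniture and walls round the work are solid. World frame = base frame: x ahead of the robot, y to its left, z up, the work surface at z = 0. Lengths are in m, angles in rad, forces in N, time in s.
With the tool pointing down it reaches from about 0.4 to 0.925 m from the base axis. Payload 12.5 kg.
Tool frame: the origin (TCP) lies midway between the tips of the shut fingers; the grasp point (between the pads) lies 19 mm behind it; z points along the fingers, y is the line along which they close (so a half turn about z gives the same grasp; the last joint's range is limited). The gripper opens to 95 mm and grips with 3 to 60 N. Pads are 20 mm wide; open, the fingers measure 119 mm over their backs; the gripper's body (75 mm by 180 mm) begins 59 mm behind the grasp point.
Start: joints at [1.2, 0.491, 1.559, -0, 1.092, -0.106], TCP at [0.164, 0.603, 0.215] pointing down, gripper open.
Joint ranges: [-3.1, 3.1], [-0.84, 2.19], [0.05, 2.79], [-1.13, 4.28], [0.06, 2.93], [-2.69, 2.69]. Speed limits (rad/s): [2.22, 2.22, 2.79, 3.14, 3.14, 3.14].

### API

Orientations are given as a unit quaternion [x, y, z, w].
In Python, from bench import arm, optics, job gives the robot as it stands.
- The arm moves only by the tool jog_arm, never from a script. Its argument "commands" is a list of rows, each a list of 5 numbers: the shift along the tool's x, y, z in cm, then the turn about the tool's z in rad, then the closure in counts, from 0 (fully open) to 255 (shut). A call has 1 to 20 rows; each row shifts and turns the commanded pose from where the row before left it, along the tool's axes as they then stand; what a row does not reach is not made up. A row lasts 1/10 s, in which the tool goes at most 50 mm and 8.59 degrees, less where a joint would pass 70% of its speed; a pose out of reach is approached as far as the arm can. A call is refused whole if a number of a shift passes 5 or a number of a turn 0.15, either way. A call with a gripper value outside its range is refused whole. The fingers move at their own pace and stop on an object; the grip force is fixed at half the most. Time passes only in rows, so rows that do not move let the fingers close. It gives the time, the measured TCP pose, the force, the opening and the grip force at its end, in the units of the state.
- arm.sense(): the state, without advancing time (a new reading comes with each control period).
- optics.get_image(name): name is "scene" or "top" or "wrist"; returns the picture (480x640x3 uint8, red, green, blue); there is no depth.
- optics.camera_params(name): a dict with "mtx" (3x3 intrinsics, pixels), "R" (3x3) and "t" (3): a world point X has camera coordinates R X + t; the wrist camera has in their place "mount" (4x4, takes a point from camera to tool coordinates, whose origin is the TCP and whose axes are the flange's). Camera axes: x right, y down, z forward; pixel columns grow to the right and rows downward; lengths in m; the calibration is good to about 2 mm. A picture is of the moment at which its call begins: read the wrist's pose just before it. camera_params takes no time and is no camera call.
- job.close_job(): hands the job in; it is judged then, once.
The state is a dict: "time_s": time; "qpos": joint angles; "qvel": joint speeds; "joint_torque": joint torques, N m; "tcp_pos": TCP position; "ee_rot": TCP orientation; "ft_force": force on the tool from outside, world axes, zero at the start; "ft_torque": the same for the moment, N m; "width": finger opening in m; "grasp_force": force on a finger pad.
Only numpy, scipy, OpenCV 4.12 (cv2) and the standard library are available. Lean on these libraries where they do the work, as an engineer would, in place of code of your own. Each camera call takes 0.05 s, during which the arm holds its last target. There are 200 camera calls.

### The job

Lay the round culture dish flat on the hinged inspection plate, resting at or just behind its two stop pins, and let go of it. Then lift the plate by its bar handle until the plate's pointer is level with the index on the arc beside it, and finish while still holding the handle, so that the plate stays steady at the mark with the dish lying on it. The index and the other things on the bench stay where they are.

Things in the scene. Friction and masses are not known exactly. Their poses are not given: they have to be found in the camera images.
- dish: round flat culture dish, 66 mm across, 15 mm high, 18 g, lying flat on the worktop at the left of the stand; origin at the centre of its underside, z up. Solid for contact: it is gripped across its 66 mm diameter from above
- stand: grey base of the inspection stand, fixed to the worktop, 172 mm long (x -15 to 157 mm), 170 mm wide (y -93 to +77 mm), 12 mm thick; origin on the worktop below the middle of the hinge axis, x level from the hinge to the handle end (away from the robot), y left, z up. At its right edge (y = -82 mm) stands a fixed arc, 5 mm thick, 135 to 147 mm from the hinge axis, up to 50 degrees, top 165 mm high, ticks every 5 degrees
- plate_hinge (a point): middle of the hinge axis, 50 mm above the worktop; the axis lies along the stand's y. The plate's handle end (far from the robot) swings up and back towards the robot, from level (resting on posts) to 1.2 rad. The hinge is free: let go, the plate falls back. Plate and handle weigh about 0.33 kg
- plate: flat aluminium inspection plate on the hinge, 132 mm long (x 8 to 140 mm) x 140 mm wide x 6 mm; origin on the hinge axis, x along the plate to the handle, y left, z out of its upper face, which is 53 mm above the worktop when level. Two stop pins, 8 mm thick, stand 10 mm out of it at x = 50 mm, y = +-24 mm (40 mm free between them)
- seat (a point): point on the plate's upper face, 78 mm from the hinge axis, midway across, 28 mm behind the line of the pins: the dish's centre when it touches both pins. Moves with the plate, axes as the plate's. The pins keep the dish from sliding down when the plate is tilted
- handle_mid (a point): middle of the plate's handle, a round steel bar 12 mm thick, 84 mm long, on its centre line: 170 mm from the hinge axis along the plate and 25 mm above the plate's middle plane (75 mm above the worktop when level). The bar lies along the stand's y, 30 mm past the plate's far edge and free all round between its legs, which are at 42 mm either side; it can turn between the fingers as the plate swings
- pointer_tip (a point): tip of the pointer on the plate's right edge, 133 mm from the hinge axis, beside the inner edge of the arc; x points radially outward along the plate
- index_tip (a point): inner tip of the black index clamped on the arc, 135 mm from the hinge axis; x points radially outward. The pointer is level with it when both x axes agree
- index (a joint): angle at which the index stands on the arc, rad, from level: the plate is at the mark when its x axis stands at this angle above level (0.35 to 0.75). The index is stiff in its clamp and must not be moved
- tape_roll: bystander: roll of marking tape lying flat, 60 mm across, 18 mm high; origin under its centre
- marker: bystander: felt marker lying, 136 mm long (its y), 12 mm thick; origin under its middle
- timer: bystander: small bench timer, 68 x 62 x 19 mm; origin under its centre
There are look-alikes about, which are no part of the job. What is shaped like the dish but blue or turquoise is not meant.

How it is judged:
On the way, in this order (a step that is already met when the one before it is completed fails the run):
1. the dish lies flat on the level plate at the stop pins and has been let go (x of dish in the frame of seat between -0.006 and 0.025 m and y of dish in the frame of seat between -0.015 and 0.015 m and z of dish in the frame of seat between -0.004 and 0.004 m and angle between the z axis of dish and the z axis of seat, either way round below 0.08 rad and contact force between dish and the arm below 0.1 N and angle between plate's own z axis and vertical below 0.05 rad), for 0.3 s.
2. the plate, with the dish on it, is held by its handle with the pointer level with the index (x of dish in the frame of seat between -0.006 and 0.025 m and y of dish in the frame of seat between -0.015 and 0.015 m and z of dish in the frame of seat between -0.004 and 0.004 m and angle between the z axis of dish and the z axis of seat, either way round below 0.08 rad and contact force between dish and the arm below 0.1 N and angle between the x axis of pointer_tip and the x axis of index_tip, either way round below 0.06 rad and contact force between the fingers and plate above 0.5 N and distance between the grasp point and handle_mid below 0.055 m and angular speed of plate below 0.1 rad/s), for 0.3 s.
At the end, for the whole second after the job is handed in: Plate within 0.06 rad of the index angle, steady (under 0.1 rad/s), held by the fingers at its handle (over 0.5 N); dish flat on the plate, untouched, its centre within 15 mm sideways of the seat point and from 6 mm below to 25 mm above it along the plate (all of step 2); the arm keeps its last pose, push and grip.
It fails at once if the index is shifted more than 6 mm (distance of index_tip from where it was at the start of the episode above 0.006 m).
It fails at once if the dish is tipped over (angle between dish's own z axis and vertical above 1 rad).
It fails at once if the tape roll is shifted more than 30 mm (distance of tape_roll from where it was at the start of the episode above 0.03 m).
It fails at once if the marker is shifted more than 30 mm (distance of marker from where it was at the start of the episode above 0.03 m).
It fails at once if the timer is shifted more than 30 mm (distance of timer from where it was at the start of the episode above 0.03 m).
It also fails if it takes over 58 s, if anything falls off the work surface, if the arm or the gripper's body presses on something with over 40 N, if the wrist force passes 120 N, or if a joint passes its speed limit or range.

## Working session

There is one attempt and no reset: what is moved stays moved. The work goes in short steps, Python scripts to look and compute and a tool call to move; the robot and the scene stay as the last step left them, time stands still between calls to the robot, and variables do not carry over. Pictures are saved under pics/ and viewed, at most 10 in all, crops included, and the job is handed in when it is done.

Besides the shell and the picture viewer there is one more tool, called after "Emit:" as name(argument=value, ...) on one line, values as JSON. jog_arm: Moves the arm, as the interface text tells. Its arguments: {"type":"object","properties":{"commands":{"type":"array","items":{"type":"array","items":{"type":"number"}}}},"required":["commands"]}

```bash
mkdir -p pics; python3 - <<'E'
from bench import arm, optics, job
import cv2, numpy as np
s=arm.sense(); print(s['time_s'],s['tcp_pos'],s['ee_rot'],s['width'])
for n in ("scene","top"):
    im=optics.get_image(n); cv2.imwrite(f"pics/{n}0.png",im[:,:,::-1])
    p=optics.camera_params(n); print(n,{k:np.round(v,4).tolist() for k,v in p.items()})
print(np.round(optics.camera_params("wrist")["mount"],4).tolist())
E
```

```text
0.0 [0.1634922  0.60298288 0.214072  ] [ 1.32030549e-01  9.91245496e-01 -5.35249518e-04 -1.21998640e-04] 0.09502229778426799
scene {'mtx': [[439.7738, 0.0, 316.7863], [0.0, 439.7738, 239.9692], [0.0, 0.0, 1.0]], 'R': [[0.6333, -0.7738, -0.0124], [-0.6023, -0.4827, -0.6358], [0.486, 0.4101, -0.7718]], 't': [-0.1172, 0.4764, 0.6868]}
top {'mtx': [[624.7141, 0.0, 325.8306], [0.0, 624.7141, 249.4497], [0.0, 0.0, 1.0]], 'R': [[0.0092, -0.9997, -0.023], [-0.9928, -0.0064, -0.1195], [0.1193, 0.024, -0.9926]], 't': [0.2714, 0.482, 1.2363]}
[[0.0009, -0.9583, -0.2856, 0.0804], [1.0, 0.0012, -0.001, -0.0005], [0.0013, -0.2856, 0.9583, -0.1694], [0.0, 0.0, 0.0, 1.0]]
```

View pics/top0.png

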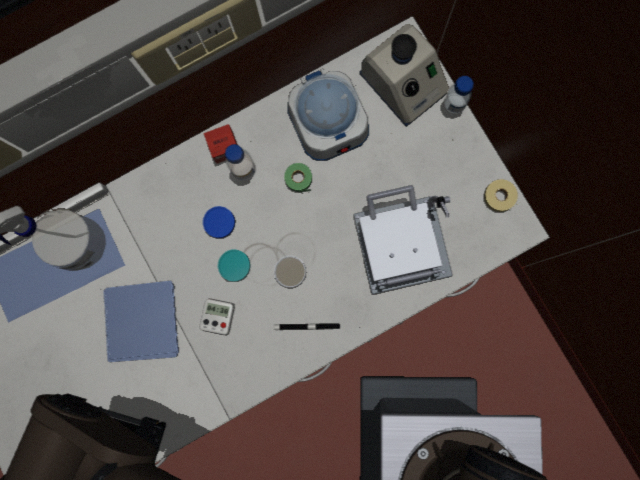

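View pics/scene0.png

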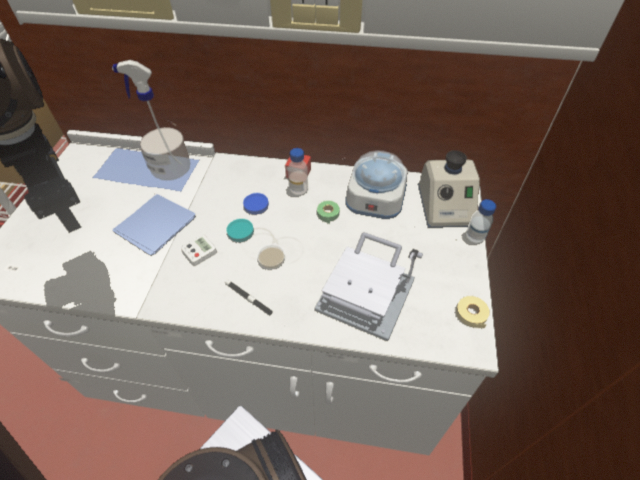

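Top view candidates for the dish: beige (290,272), turquoise (234,266), blue (219,222), and faint rings on the bench near (296,250). The beige one fits, since blue and turquoise are excluded. The stand is at (403,245) with its handle at (391,196), and the index/arc is at about (437,205). I'll confirm with one enlarged crop.

```bash
python3 - <<'E'
import cv2, numpy as np
a=cv2.imread("pics/top0.png"); b=cv2.imread("pics/scene0.png")
c=np.vstack([np.hstack([cv2.resize(a[215:305,225:345],(400,300),interpolation=2),cv2.resize(a[178:298,340:500][:, :160],(400,300),interpolation=2)]),
 np.hstack([cv2.resize(b[205:295,215:335],(400,300),interpolation=2),cv2.resize(b[225:345,305:465],(400,300),interpolation=2)])])
cv2.imwrite("pics/crop0.png",c)
E
```

```text
(no output)
```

View pics/crop0.png

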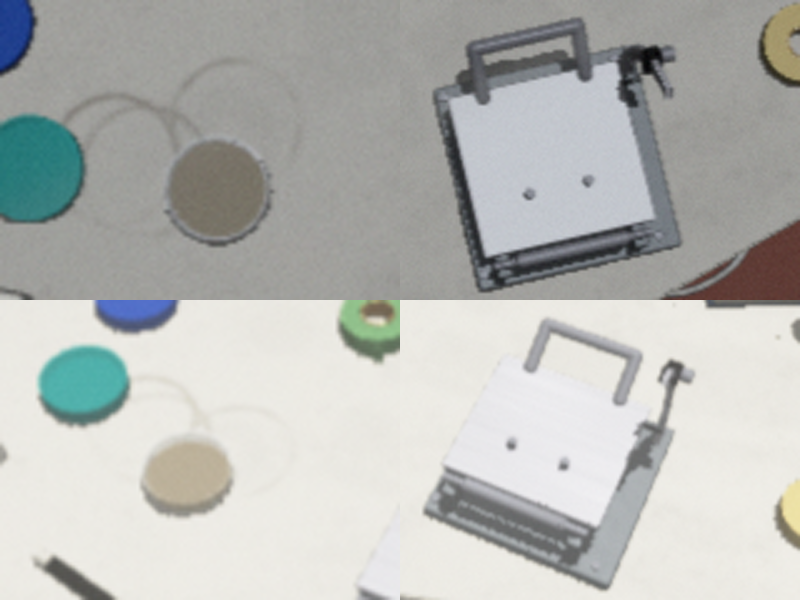

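The crop shows the beige dish with its clear rim, while the rings beside it are flat stains. The plate with two pins, the handle, and the arc with its index are all clear. Next I'll triangulate.

```bash
cat > h.py <<'E'
import numpy as np, cv2
from bench import arm, optics
from scipy.spatial.transform import Rotation as Ro
def cam(n, s=None):
    p=optics.camera_params(n)
    if n!="wrist": return p["mtx"],p["R"],p["t"]
    T=np.eye(4); T[:3,:3]=Ro.from_quat(s["ee_rot"]).as_matrix(); T[:3,3]=s["tcp_pos"]
    M=np.linalg.inv(T@p["mount"]); return p["mtx"],M[:3,:3],M[:3,3]
def ray(c,uv):
    K,R,t=c; d=R.T@np.linalg.inv(K)@np.array([*uv,1.]); return -R.T@t, d/np.linalg.norm(d)
def onplane(c,uv,z):
    o,d=ray(c,uv); return o+d*(z-o[2])/d[2]
def tri(c1,a,c2,b):
    o1,d1=ray(c1,a);o2,d2=ray(c2,b)
    k=np.linalg.lstsq(np.c_[d1,-d2],o2-o1,rcond=None)[0]
    p,q=o1+k[0]*d1,o2+k[1]*d2
    return (p+q)/2, np.linalg.norm(p-q)
def proj(c,X):
    K,R,t=c; x=K@(R@np.asarray(X)+t); return x[:2]/x[2]
E
python3 - <<'E'
from h import *
T=cam("top");S=cam("scene"); np.set_printoptions(precision=4,suppress=True)
# dish by mask
for n,C in(("top",T),("scene",S)):
    im=cv2.imread(f"pics/{n}0.png"); hsv=cv2.cvtColor(im,cv2.COLOR_BGR2HSV)
    x0,y0=((270,250) if n=="top" else (250,238)); r=hsv[y0:y0+45,x0:x0+45].astype(int)
    m=((r[...,1]>38)&(r[...,0]<30)).astype(np.uint8)
    k,l,st,ce=cv2.connectedComponentsWithStats(m); i=1+st[1:,4].argmax(); print(n,st[i],ce[i]+[x0,y0])
    if n=="top": a=ce[i]+[x0,y0]
    else: b=ce[i]+[x0,y0]
print("dish",*tri(T,a,S,b), onplane(T,a,.014),onplane(S,b,.014))
P=dict(hL=((368.8,197.2),(364.2,233.8)),hR=((411.2,188),(400.2,247)),pinL=((391.2,255.2),(349.8,282.2)),pinR=((415.2,250.4),(370.6,290.6)),
fl=((359.2,218),(349,248.2)),fr=((432,202.8),(404.2,269)),nr=((442,265.2),(383.8,314.2)),nl=((374,278.8),(322.2,291.8)))
for k,(u,v) in P.items(): 
    X,g=tri(T,u,S,v); print(k,X,round(g,4))
E
```

```text
top [14 25 11  5 18] [288.5556 277.2222]
scene [  9  10  24  19 335] [270.8597 256.7433]
dish [0.4293 0.347  0.0158] 0.01384968153680102 [0.4241 0.3515 0.014 ] [0.4356 0.3436 0.014 ]
hL [0.5806 0.1883 0.0774] 0.0051
hR [0.5991 0.1049 0.0774] 0.0044
pinL [0.4678 0.1432 0.0565] 0.0044
pinR [0.4771 0.0961 0.0586] 0.0036
fl [0.5454 0.205  0.0464] 0.0085
fr [0.5687 0.0666 0.063 ] 0.0069
nr [0.448  0.0437 0.0585] 0.0034
nl [0.4204 0.1778 0.0434] 0.001
```

Emit:
jog_arm(commands=[[-4.1, -2.2, 0, 0, 0], [-4.1, -2.2, 0, 0, 0], [-4.1, -2.2, 0, 0, 0], [-4.1, -2.2, 0, 0, 0], [-4.1, -2.2, 0, 0, 0], [-4.1, -2.2, 0, 0, 0], [-4.1, -2.2, 0, 0, 0], [-4.1, -2.2, 0, 0, 0], [0, 0, 0, 0.14, 0], [0, 0, 0, 0.14, 0], [0, 0, 0, 0.14, 0], [0, 0, 0, 0.14, 0], [0, 0, 0, 0.14, 0], [0, 0, 0, 0.14, 0], [0, 0, 0, 0.14, 0], [0, 0, 0, 0.125, 0], [0, 0, 0, 0, 0], [0, 0, 0, 0, 0]])

```text
time_s: 1.9
tcp_pos: [0.434, 0.3475, 0.2145]
ee_rot: [0.631, 0.776, -0.0, -0.0]
ft_force: [0.2, -0.7, 0.5]
width: 0.0953
grasp_force: 0.0
```

```bash
python3 - <<'E'
from h import *
s=arm.sense(); im=optics.get_image("wrist"); cv2.imwrite("pics/w1.png",im[:,:,::-1])
np.save("w1.npy",np.r_[s["tcp_pos"],s["ee_rot"]])
print(s["time_s"],s["tcp_pos"],Ro.from_quat(s["ee_rot"]).as_matrix().round(4),s["qpos"])
c=cam("wrist",s); print(proj(c,[.435,.345,.015]),proj(c,[.435+.033,.345,.015]))
E
```

```text
1.9 [0.43397755 0.34749242 0.21448294] [[-2.033e-01  9.791e-01 -3.000e-04]
 [ 9.791e-01  2.033e-01 -1.000e-04]
 [-1.000e-04 -3.000e-04 -1.000e+00]] [5.56335377e-01 3.93273040e-01 1.72992393e+00 6.60161533e-05
 1.01872534e+00 3.51587675e-01]
[326.06402761 215.44473732] [355.49606501 221.44639877]
```

View pics/w1.png

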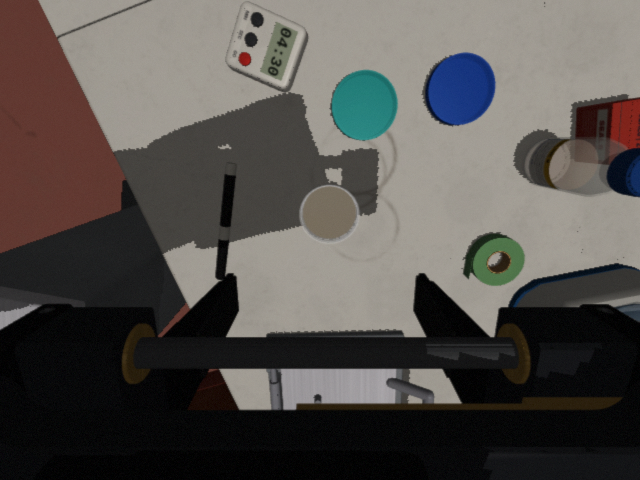

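The wrist view shows the beige dish at about (329,213), the marker at x≈228, the timer at (266,45), and the blue and turquoise look-alikes above. Next I'll fit the dish.

```bash
python3 - <<'E'
from h import *
np.set_printoptions(precision=4,suppress=True)
v=np.load("w1.npy"); s=dict(tcp_pos=v[:3],ee_rot=v[3:]); W=cam("wrist",s);T=cam("top");S=cam("scene")
def cen(f,x0,y0,w,h):
    im=cv2.imread(f)[y0:y0+h,x0:x0+w]; L=cv2.cvtColor(im,cv2.COLOR_BGR2LAB).astype(int)
    b=L[h//2-3:h//2+4,w//2-3:w//2+4].reshape(-1,3).mean(0)
    m=(np.abs(L-b)*[.5,1,1.5]).sum(2)<9
    k,l,st,ce=cv2.connectedComponentsWithStats(m.astype(np.uint8)); i=l[h//2,w//2]
    cs=max(cv2.findContours((l==i).astype(np.uint8),0,1)[0],key=cv2.contourArea); e=cv2.fitEllipse(cv2.convexHull(cs))
    print(f,np.array(e[0])+[x0,y0],e[1],e[2]); return np.array(e[0])+[x0,y0]
w=cen("pics/w1.png",285,170,90,90); t=cen("pics/top0.png",268,250,45,45); c=cen("pics/scene0.png",250,235,43,43)
print("WT",*tri(W,w,T,t)); print("WS",*tri(W,w,S,c)); print("TS",*tri(T,t,S,c))
for C,u in((W,w),(T,t),(S,c)): print(onplane(C,u,.013))
print(W[0][0,0])
E
```

```text
pics/w1.png [328.855  212.3857] (51.37970733642578, 52.61852264404297) 80.6521224975586
pics/top0.png [289.7761 271.3856] (27.777469635009766, 27.947235107421875) 153.51025390625
pics/scene0.png [270.8702 256.7155] (17.7895565032959, 24.803564071655273) 81.1374740600586
WT [0.4367 0.3491 0.0152] 0.0012130849480479046
WS [0.4381 0.3473 0.0082] 0.0009764231893898492
TS [0.438  0.3488 0.0069] 0.003096864122003201
[0.4374 0.3485 0.013 ]
[0.4362 0.3493 0.013 ]
[0.4361 0.3443 0.013 ]
345.34415740733056
```

Emit:
jog_arm(commands=[[0.06, 0.34, 4, 0, 0], [0, 0, 4, 0, 0], [0, 0, 4, 0, 0], [0, 0, 4, 0, 0], [0, 0, 3, 0, 0], [0, 0, 1.5, 0, 0], [0, 0, 0.5, 0, 0], [0, 0, 0, 0, 0], [0, 0, 0, 0, 0], [0, 0, 0, 0, 0]])

```text
time_s: 2.95
tcp_pos: [0.4377, 0.3491, 0.0057]
ee_rot: [0.632, 0.775, 0.001, 0.0]
ft_force: [0.0, 1.0, -0.3]
width: 0.0951
grasp_force: 0.0
```

Emit:
jog_arm(commands=[[0, 0, 0.2, 0, 60], [0, 0, 0, 0, 120], [0, 0, 0, 0, 120], [0, 0, 0, 0, 120], [0, 0, 0, 0, 120], [0, 0, 0, 0, 120], [0, 0, 0, 0, 120], [0, 0, 0, 0, 120]])

```text
time_s: 3.75
tcp_pos: [0.4373, 0.3488, 0.0027]
ee_rot: [0.633, 0.774, 0.0, 0.0]
ft_force: [-0.2, -1.5, 2.2]
width: 0.0658
grasp_force: 30.0
```

Emit:
jog_arm(commands=[[0, 0, -2, 0, 120], [0, 0, -4, 0, 120], [0, 0, -4.5, 0, 120], [0, 0, -4.5, 0, 120], [0, 0, -4.5, 0, 120], [0, 0, -4.5, 0, 120], [-3.5, 0.8, 0, 0, 120], [-3.5, 0.8, 0, 0, 120], [-3.5, 0.8, 0, 0, 120], [0, 0, 0, 0, 120], [0, 0, 0, 0, 120], [0, 0, 0, 0, 120]])

```text
time_s: 4.95
tcp_pos: [0.4814, 0.2512, 0.2425]
ee_rot: [0.632, 0.775, -0.0, -0.0]
ft_force: [0.2, 0.7, -0.3]
width: 0.0653
grasp_force: 30.0
```

```bash
python3 - <<'E'
from h import *
s=arm.sense(); im=optics.get_image("wrist"); cv2.imwrite("pics/w2.png",im[:,:,::-1])
np.save("w2.npy",np.r_[s["tcp_pos"],s["ee_rot"]]); print(s["tcp_pos"],s["width"],s["grasp_force"],s["time_s"])
E
```

```text
[0.48143349 0.25123172 0.24252266] 0.06533685308823577 30.00001609325409 4.95
```

Emit:
jog_arm(commands=[[-3.5, 0, 0, 0, 120], [-3.5, 0, 0, 0, 120], [-2, 0, 0, 0, 120], [0, 0, 0, 0, 120], [0, 0, 0, 0, 120], [0, 0, 0, 0, 120]])

```text
time_s: 5.6
tcp_pos: [0.4994, 0.1637, 0.2426]
ee_rot: [0.632, 0.775, 0.0, -0.0]
ft_force: [-0.8, -0.7, 0.1]
width: 0.0654
grasp_force: 30.0
```

```bash
python3 - <<'E'
from h import *
s=arm.sense(); im=optics.get_image("wrist"); cv2.imwrite("pics/w3.png",im[:,:,::-1])
np.save("w3.npy",np.r_[s["tcp_pos"],s["ee_rot"]]); print(s["tcp_pos"],s["width"],s["grasp_force"],s["time_s"])
a=cv2.imread("pics/w2.png")[150:480,120:520]; b=cv2.imread("pics/w3.png")[80:410,120:520]
cv2.imwrite("pics/w23.png",cv2.resize(np.hstack([a,b]),(800,330)))
E
```

```text
[0.49944053 0.16370026 0.24261219] 0.06538684740514676 29.99996066093445 5.6
```

View pics/w23.png

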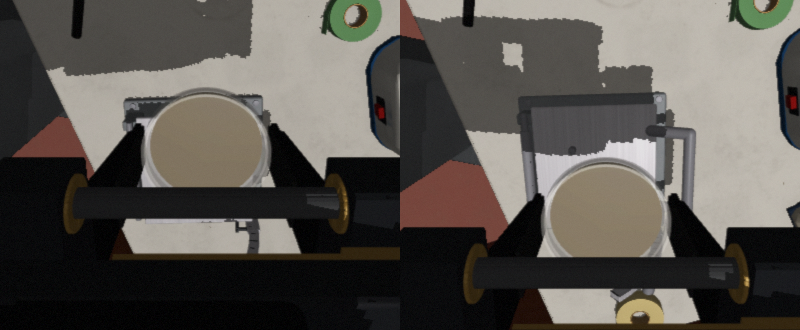

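Emit:
jog_arm(commands=[[-3.5, 0, 0, 0, 120], [-3.5, 0, 0, 0, 120], [-3, 0, 0, 0, 120], [0, 0, 0, 0, 120], [0, 0, 0, 0, 120], [0, 0, 0, 0, 120]])

```text
time_s: 6.25
tcp_pos: [0.5195, 0.0656, 0.2426]
ee_rot: [0.632, 0.775, 0.0, -0.0]
ft_force: [-0.2, 0.1, -0.2]
width: 0.0651
grasp_force: 30.0
```

```bash
python3 - <<'E'
from h import *
s=arm.sense(); im=optics.get_image("wrist"); cv2.imwrite("pics/w4.png",im[:,:,::-1])
np.save("w4.npy",np.r_[s["tcp_pos"],s["ee_rot"]]); print(s["tcp_pos"],s["time_s"])
E
```

```text
[0.51947331 0.06561984 0.24259516] 6.25
```

Emit:
jog_arm(commands=[[-3.5, 0, 0, 0, 120], [-3.5, 0, 0, 0, 120], [-3, 0, 0, 0, 120], [0, 0, 0, 0, 120], [0, 0, 0, 0, 120], [0, 0, 0, 0, 120]])

```text
time_s: 6.9
tcp_pos: [0.5394, -0.0322, 0.2426]
ee_rot: [0.632, 0.775, 0.0, -0.0]
ft_force: [-0.1, -0.1, -0.6]
width: 0.0656
grasp_force: 30.0
```

```bash
python3 - <<'E'
from h import *
s=arm.sense(); im=optics.get_image("wrist"); cv2.imwrite("pics/w5.png",im[:,:,::-1])
np.save("w5.npy",np.r_[s["tcp_pos"],s["ee_rot"]]); print(s["tcp_pos"],s["time_s"])
a=cv2.imread("pics/w4.png")[0:300,200:466]; b=cv2.imread("pics/w5.png")[0:300,200:466]
cv2.imwrite("pics/w45.png",cv2.resize(np.hstack([a,b]),(798,450),interpolation=2))
E
```

```text
[ 0.53943885 -0.03220796  0.24264547] 6.9
```

View pics/w45.png

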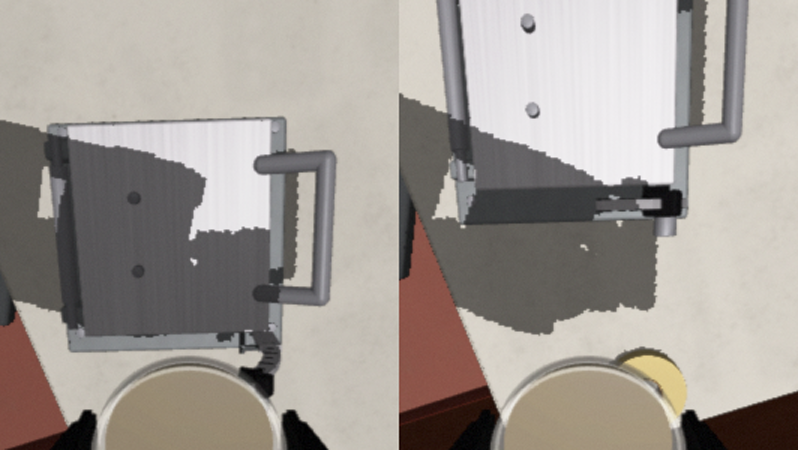

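The pair shows, as left-crop pixels at 1.5x, pins at (134,198) and (138,271) and handle corners at (326,158) and (321,296). In the right crop, the pins are at (130,22) and (134,109), and the black index clamp sits on the edge-on arc at about (263,203).

```bash
python3 - <<'E'
from h import *
np.set_printoptions(precision=4,suppress=True)
def C(n): v=np.load(n+".npy"); return cam("wrist",dict(tcp_pos=v[:3],ee_rot=v[3:]))
A,B=C("w4"),C("w5"); f=lambda u,v:(u/1.5+200,v/1.5)
P={"pinL":((134,197),(130,20)),"pinR":((138,270),(134,108)),"hR":((322,297),(334,133)),"legR":((262,293),(266,138)),"farR":((268,332),(276,182)),"idx":((262,380),(263,203))}
for k,(a,b) in P.items(): print(k,*tri(A,f(*a),B,f(*b)))
pl,pr=[ (onplane(A,f(*P[k][0]),.063)+onplane(B,f(*P[k][1]),.063))/2 for k in("pinL","pinR")]
hl,hr=onplane(A,f(326,157),.075),onplane(A,f(322,297),.075)
pm,hm=(pl+pr)/2,(hl+hr)/2
print("pins",pl,pr,np.linalg.norm(pl-pr),"handle",hl,hr,np.linalg.norm(hl-hr))
for a,b in((pr,pl),(hr,hl)): print("yaw",np.arctan2(-(b-a)[0],(b-a)[1]))
d=(hm-pm)[:2]; print("pm",pm,"hm",hm,np.linalg.norm(d),"yaw",np.arctan2(d[1],d[0]))
E
```

```text
pinL [0.4682 0.1417 0.0614] 0.0004561604975397112
pinR [0.4786 0.0958 0.0592] 0.00012402830015934113
hR [0.6013 0.1047 0.073 ] 0.00024004314023626317
legR [0.5646 0.0965 0.0535] 0.0016234888352844748
farR [0.5758 0.0714 0.0577] 0.0006455485408392076
idx [0.5639 0.0555 0.1232] 0.0036308502893855625
pins [0.4684 0.1414 0.063 ] [0.479  0.0957 0.063 ] 0.04689828146810022 handle [0.5797 0.1881 0.075 ] [0.6008 0.1049 0.075 ] 0.08585683846244982
yaw 0.22652319990118303
yaw 0.24813938504728852
pm [0.4737 0.1186 0.063 ] hm [0.5903 0.1465 0.075 ] 0.11987725210250232 yaw 0.23500974818027345
```

Emit:
jog_arm(commands=[[0, 0, 0, -0.03, 120], [4, 0.13, 0, 0, 120], [4, 0.13, 0, 0, 120], [4, 0.13, 0, 0, 120], [4.19, 0.14, 0, 0, 120], [0, 0, 4, 0, 120], [0, 0, 4, 0, 120], [0, 0, 4, 0, 120], [0, 0, 3, 0, 120], [0, 0, 2, 0, 120], [0, 0, 0.7, 0, 120], [0, 0, 0, 0, 120], [0, 0, 0, 0, 120], [0, 0, 0, 0, 120]])

```text
time_s: 8.35
tcp_pos: [0.5083, 0.1255, 0.0668]
ee_rot: [0.621, 0.784, 0.001, 0.001]
ft_force: [0.3, 0.4, 0.5]
width: 0.0653
grasp_force: 30.0
```

Emit:
jog_arm(commands=[[0, -0.1, 0.4, 0, 120], [0, 0, 0.4, 0, 120], [0, 0, 0, 0, 120], [0, 0, 0, 0, 120]])

```text
time_s: 8.75
tcp_pos: [0.5067, 0.1251, 0.0576]
ee_rot: [0.621, 0.784, -0.0, -0.0]
ft_force: [1.0, 0.5, 0.3]
width: 0.0656
grasp_force: 30.0
```

Emit:
jog_arm(commands=[[0, 0, 0.15, 0, 120], [0, 0, 0, 0, 120], [0, 0, 0, 0, 120]])

```text
time_s: 9.05
tcp_pos: [0.5068, 0.1251, 0.0561]
ee_rot: [0.621, 0.784, 0.0, -0.0]
ft_force: [-0.1, -0.4, -0.5]
width: 0.0655
grasp_force: 30.0
```

Emit:
jog_arm(commands=[[0, 0, 0.1, 0, 120], [0, 0, 0, 0, 120], [0, 0, 0, 0, 120]])

```text
time_s: 9.35
tcp_pos: [0.5068, 0.1252, 0.0556]
ee_rot: [0.621, 0.784, 0.0, 0.0]
ft_force: [-1.2, 0.3, 7.2]
width: 0.066
grasp_force: 30.0
```

Emit:
jog_arm(commands=[[0, 0, 0, 0, 60], [0, 0, 0, 0, 40], [0, 0, 0, 0, 20], [0, 0, 0, 0, 20], [0, 0, 0, 0, 20], [0, 0, -1, 0, 20], [0, 0, -3, 0, 20], [0, 0, -4, 0, 20], [0, 0, -4, 0, 20], [0, 0, -4, 0, 20], [-3.5, 0, 0, 0, 20], [-3.5, 0, 0, 0, 20], [-3, 0, 0, 0, 20], [0, 0, 0, 0, 60], [0, 0, 0, 0, 100], [0, 0, 0, 0, 160], [0, 0, 0, 0, 160], [0, 0, 0, 0, 160]])

```text
time_s: 11.15
tcp_pos: [0.5295, 0.0285, 0.2152]
ee_rot: [0.62, 0.784, 0.0, -0.0]
ft_force: [-0.4, 0.2, 0.2]
width: 0.0529
grasp_force: 0.0
```

```bash
python3 - <<'E'
from h import *
s=arm.sense(); im=optics.get_image("wrist"); cv2.imwrite("pics/w6.png",im[:,:,::-1])
np.save("w6.npy",np.r_[s["tcp_pos"],s["ee_rot"]]); print(s["tcp_pos"],s["ee_rot"],s["time_s"],s["width"])
im2=optics.get_image("scene"); cv2.imwrite("pics/scene6.png",im2[:,:,::-1])
a=cv2.imread("pics/w6.png")[0:360,200:480]; b=cv2.imread("pics/scene6.png")[220:350,300:440]
cv2.imwrite("pics/w6b.png",np.hstack([cv2.resize(a,(420,540),interpolation=2),cv2.resize(b,(380,540),interpolation=2)]))
E
```

```text
[0.5295249  0.02854846 0.21519559] [ 6.20471933e-01  7.84228650e-01  5.37252548e-05 -4.85179533e-05] 11.15 0.052914452808081366
```

View pics/w6b.png

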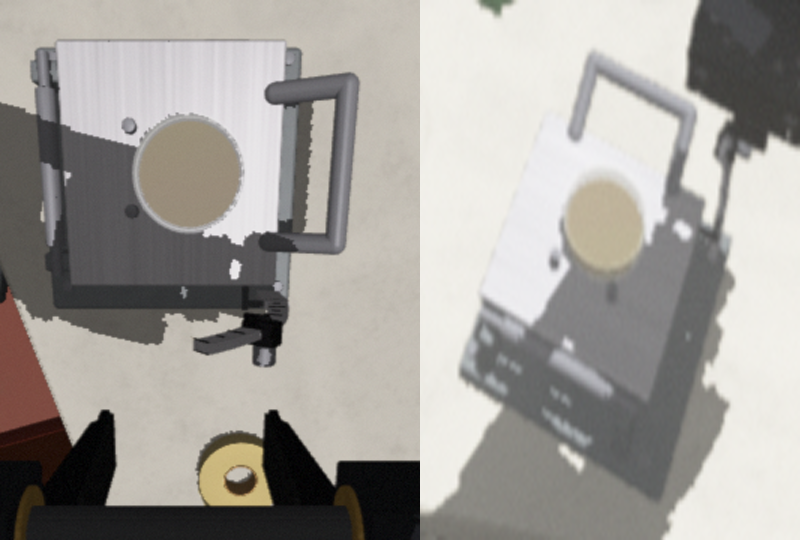

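The dish lies flat behind both pins (w6 crop (188,172), pins at (129,125) and (132,211)). The index clamp is the black block at crop (263,332). Next I'll triangulate the index angle from several views.

```bash
python3 - <<'E'
from h import *
import itertools
np.set_printoptions(precision=4,suppress=True)
def C(n): v=np.load(n+".npy"); return cam("wrist",dict(tcp_pos=v[:3],ee_rot=v[3:]))
cams={"w5":C("w5"),"w6":C("w6"),"top":cam("top"),"scene":cam("scene")}
roi={"w5":(355,120,35,30),"w6":(358,205,35,30),"top":(430,190,24,24),"scene":(403,243,22,22)}
fn={"w5":"w5","w6":"w6","top":"top0","scene":"scene0"}; px={}
for k,(x,y,w,h) in roi.items():
    g=cv2.cvtColor(cv2.imread(f"pics/{fn[k]}.png"),6)[y:y+h,x:x+w]
    th=max(30,g.min()+25); n,l,st,ce=cv2.connectedComponentsWithStats((g<th).astype(np.uint8))
    i=1+st[1:,4].argmax(); px[k]=ce[i]+[x,y]; print(k,px[k],st[i][:4]+[x,y,0,0],st[i][4],g.min())
    print("\n".join("".join("#" if v<th else "." for v in r) for r in g)) if k in("top","scene") else None
H=np.array([.4251,.1070,.05]); d=np.array([.9725,.2329,0]); yv=np.array([-.2329,.9725,0])
for a,b in itertools.combinations(px,2):
    X,g=tri(cams[a],px[a],cams[b],px[b]); r=X-H; x,y,z=r@d,r@yv,r[2]
    print(a,b,round(g,4),"xyz",np.array([x,y,z]),"ang",np.arctan2(z,x),"rad",np.hypot(x,z))
E
```

```text
w5 [376.0084 133.6275] [362 124  26  20] 357 9
w6 [375.9032 219.0511] [362 209  26  23] 372 2
top [439.2667 200.8667] [436 197   8  10] 45 4
........................
........................
........................
........................
........................
........................
........................
..........#.#...........
.......#######..........
.......#######..........
......########..........
......#####..#..........
.......###..............
.......###..............
.......###..............
........###.............
........###.............
........................
........................
........................
........................
#.......................
........................
........................
scene [414.6538 253.6154] [412 250   6  10] 26 85
......................
......................
......................
......................
......................
......................
......................
..........###.........
.........######.......
............###.......
............##........
............##........
............##........
...........##.........
..........###.........
..........##..........
..........#...........
......................
......................
......................
......................
......................
w5 w6 0.0006 xyz [ 0.1214 -0.0811  0.0774] ang 0.5675008912890885 rad 0.14397466014471308
w5 top 0.0013 xyz [ 0.1239 -0.081   0.0621] ang 0.4644294819853637 rad 0.1386002313061963
w5 scene 0.0027 xyz [ 0.1204 -0.0825  0.0833] ang 0.6052474999484113 rad 0.146467724371046
w6 top 0.0004 xyz [ 0.1077 -0.0593  0.17  ] ang 1.0060110611521 rad 0.2012354733121704
w6 scene 0.0035 xyz [ 0.1221 -0.0821  0.0801] ang 0.5807528649945084 rad 0.14606549561966117
top scene 0.0061 xyz [ 0.1235 -0.0807  0.0776] ang 0.5612168777325858 rad 0.14584118964797177
```

Emit:
jog_arm(commands=[[3.4, 2.9, 0, 0, 160], [3.4, 2.9, 0, 0, 160], [3.26, 2.86, 0, 0, 160], [0, 0, 4, 0, 160], [0, 0, 4, 0, 160], [0, 0, 0, 0, 160], [0, 0, 0, 0, 160]])

```text
time_s: 11.95
tcp_pos: [0.5911, 0.1456, 0.1357]
ee_rot: [0.621, 0.784, -0.0, -0.0]
ft_force: [0.8, -0.1, 1.6]
width: 0.0355
grasp_force: 0.0
```

Emit:
jog_arm(commands=[[0.1, 0, 3, 0, 160], [0, 0, 3, 0, 160], [0, 0, 1.5, 0, 160], [0, 0, 0.2, 0, 160], [0, 0, 0, 0, 160], [0, 0, 0, 0, 160]])

```text
time_s: 12.55
tcp_pos: [0.5917, 0.1466, 0.0602]
ee_rot: [0.621, 0.784, 0.001, 0.001]
ft_force: [-0.1, -0.0, -0.1]
width: 0.0357
grasp_force: 0.0
```

Emit:
jog_arm(commands=[[0, -0.1, 0.25, 0, 160], [0, 0, 0, 0, 180], [0, 0, 0, 0, 200], [0, 0, 0, 0, 215], [0, 0, 0, 0, 230], [0, 0, 0, 0, 240], [0, 0, 0, 0, 240], [0, 0, 0, 0, 240]])

```text
time_s: 13.35
tcp_pos: [0.5897, 0.1463, 0.0557]
ee_rot: [0.621, 0.784, 0.0, -0.0]
ft_force: [-1.5, -0.1, 0.9]
width: 0.0115
grasp_force: 30.0
```

```bash
python3 - <<'E'
import numpy as np
t=np.r_[0,.01,.03,np.linspace(.06,.54,17),.56,.57]
x=17*np.cos(t)-2.5*np.sin(t); z=17*np.sin(t)+2.5*np.cos(t)
print(len(t)-1,[[0,round(a,2),round(-b,2),0,240] for a,b in zip(np.diff(x),np.diff(z))])
print(x[-1]-x[0],z[-1]-z[0])
E
```

```text
21 [[0, np.float64(-0.03), np.float64(-0.17), 0, 240], [0, np.float64(-0.06), np.float64(-0.34), 0, 240], [0, np.float64(-0.1), np.float64(-0.51), 0, 240], [0, np.float64(-0.11), np.float64(-0.5), 0, 240], [0, np.float64(-0.13), np.float64(-0.5), 0, 240], [0, np.float64(-0.14), np.float64(-0.5), 0, 240], [0, np.float64(-0.16), np.float64(-0.49), 0, 240], [0, np.float64(-0.17), np.float64(-0.49), 0, 240], [0, np.float64(-0.19), np.float64(-0.48), 0, 240], [0, np.float64(-0.2), np.float64(-0.47), 0, 240], [0, np.float64(-0.22), np.float64(-0.47), 0, 240], [0, np.float64(-0.23), np.float64(-0.46), 0, 240], [0, np.float64(-0.24), np.float64(-0.45), 0, 240], [0, np.float64(-0.26), np.float64(-0.45), 0, 240], [0, np.float64(-0.27), np.float64(-0.44), 0, 240], [0, np.float64(-0.28), np.float64(-0.43), 0, 240], [0, np.float64(-0.3), np.float64(-0.42), 0, 240], [0, np.float64(-0.31), np.float64(-0.41), 0, 240], [0, np.float64(-0.32), np.float64(-0.4), 0, 240], [0, np.float64(-0.22), np.float64(-0.26), 0, 240], [0, np.float64(-0.11), np.float64(-0.13), 0, 240]]
-4.036763544076354 8.778497266383148
```

Emit:
jog_arm(commands=[[0, -0.03, -0.17, 0, 240], [0, -0.06, -0.34, 0, 240], [0, -0.1, -0.51, 0, 240], [0, -0.11, -0.5, 0, 240], [0, -0.13, -0.5, 0, 240], [0, -0.14, -0.5, 0, 240], [0, -0.16, -0.49, 0, 240], [0, -0.17, -0.49, 0, 240], [0, -0.19, -0.48, 0, 240], [0, -0.2, -0.47, 0, 240], [0, 0, 0, 0, 240], [0, 0, 0, 0, 240], [0, 0, 0, 0, 240]])

```text
time_s: 14.65
tcp_pos: [0.5777, 0.1435, 0.1003]
ee_rot: [0.621, 0.784, 0.001, 0.0]
ft_force: [5.8, 3.0, 0.2]
width: 0.0114
grasp_force: 30.0
```

Forces are low and the motion tracks the arc, so I'll continue to the mark.

Emit:
jog_arm(commands=[[0, -0.22, -0.47, 0, 240], [0, -0.23, -0.46, 0, 240], [0, -0.24, -0.45, 0, 240], [0, -0.26, -0.45, 0, 240], [0, -0.27, -0.44, 0, 240], [0, -0.28, -0.43, 0, 240], [0, -0.3, -0.42, 0, 240], [0, -0.31, -0.41, 0, 240], [0, -0.32, -0.4, 0, 240], [0, -0.22, -0.26, 0, 240], [0, -0.11, -0.13, 0, 240], [0, 0, 0, 0, 240], [0, 0, 0, 0, 240], [0, 0, 0, 0, 240]])

```text
time_s: 16.05
tcp_pos: [0.5522, 0.1374, 0.1443]
ee_rot: [0.621, 0.784, 0.002, 0.002]
ft_force: [8.9, 4.6, 5.2]
width: 0.0113
grasp_force: 30.0
```

```bash
python3 - <<'E'
from h import *
s=arm.sense(); im=optics.get_image("wrist"); cv2.imwrite("pics/w7.png",im[:,:,::-1])
np.save("w7.npy",np.r_[s["tcp_pos"],s["ee_rot"]])
im2=optics.get_image("scene"); cv2.imwrite("pics/scene7.png",im2[:,:,::-1])
im3=optics.get_image("top"); cv2.imwrite("pics/top7.png",im3[:,:,::-1])
g=s["tcp_pos"]+np.array([0,0,.019])-[.4251,.1070,.05]; x=g@[.9725,.2329,0]
print(s["tcp_pos"],x,g[2],"theta",np.arctan2(g[2],x)-np.arctan2(25,170),"r",np.hypot(x,g[2]))
a=cv2.imread("pics/w7.png")[120:420,120:520]; b=cv2.imread("pics/scene7.png")[215:335,340:500]
c=cv2.imread("pics/top7.png")[170:290,340:500]
cv2.imwrite("pics/w7b.png",np.hstack([cv2.resize(b,(400,300),interpolation=2),np.vstack([cv2.resize(a,(400,300),interpolation=2)])]))
cv2.imwrite("pics/w7b.png",np.vstack([cv2.imread("pics/w7b.png"),np.hstack([cv2.resize(c,(400,300),interpolation=2),cv2.resize(cv2.imread("pics/w7.png"),(400,300))])]))
E
```

```text
[0.55217748 0.13740588 0.14430091] 0.13066438013728737 0.11330090930929194 theta 0.5683338236897206 r 0.17294587675620932
```

View pics/w7b.png

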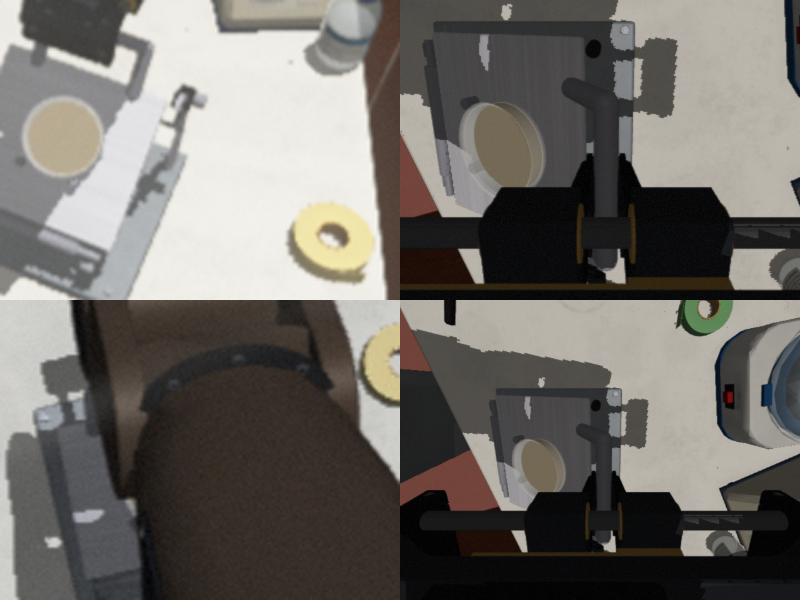

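```bash
python3 - <<'E'
from h import *
np.set_printoptions(precision=1,suppress=True)
S=cam("scene"); H=np.array([.4251,.1070,.05]); d=np.array([.9725,.2329,0]); yv=np.array([-.2329,.9725,0])
P=lambda r,y,t:proj(S,H+r*np.cos(t)*d+y*yv+[0,0,r*np.sin(t)])
o=[]
for f in("scene0","scene7"):
    c=cv2.resize(cv2.imread(f"pics/{f}.png")[232:298,386:436],(400,528),interpolation=cv2.INTER_CUBIC)
    for t in np.arange(0.3,.88,.05):
        p=(P(.135,-.082,t)-[386,232])*8; cv2.circle(c,tuple(int(v) for v in p),3,(0,0,255) if abs(t-.55)>.01 else (0,255,0),-1)
    q=(P(.133,-.079,.568)-[386,232])*8; cv2.circle(c,tuple(int(v) for v in q),4,(255,0,0),1)
    o.append(c)
cv2.imwrite("pics/z7.png",np.hstack(o))
E
```

```text
(no output)
```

View pics/z7.png

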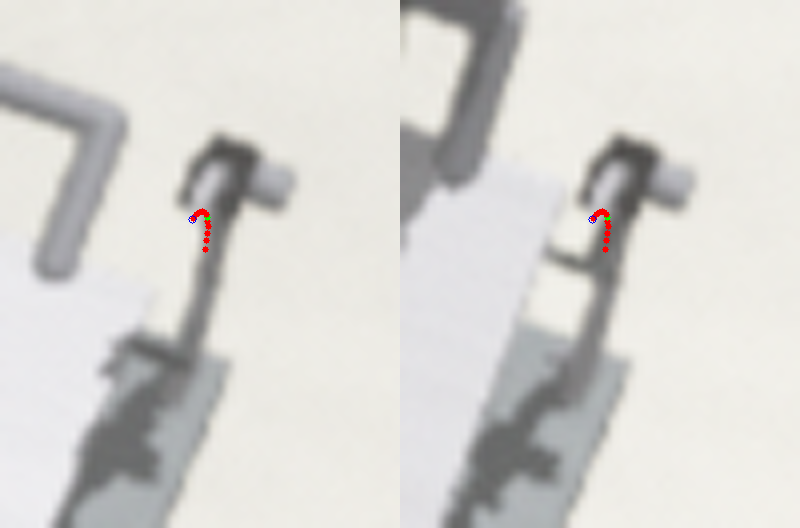

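```bash
python3 - <<'E'
from h import *
np.set_printoptions(precision=1,suppress=True)
S=cam("scene"); H=np.array([.4251,.1070,.05]); d=np.array([.9725,.2329,0]); yv=np.array([-.2329,.9725,0])
P=lambda r,y,t:((proj(S,H+r*np.cos(t)*d+y*yv+[0,0,r*np.sin(t)]))-[386,232])*8
for t in (0,.2,.3,.4,.5,.57,.65,.75): print(t,"tip",P(.133,-.079,t),"arc_in",P(.135,-.082,t),"arc_out",P(.147,-.082,t),"plateR",P(.14,-.07,t))
for k,X in dict(handleR=[.6008,.1049,.075],pinR=[.479,.0957,.063],hL=[.5797,.1881,.075]).items(): print(k,proj(S,X),(proj(S,X)-[386,232])*8)
E
```

```text
0 tip [177.  322.7] arc_in [190.  321.1] arc_out [203.9 288.5] plateR [153.5 292.1]
0.2 tip [188.6 272.2] arc_in [202.1 269.8] arc_out [217.3 232.2] plateR [165.  238.5]
0.3 tip [192.1 252.3] arc_in [205.8 249.6] arc_out [221.5 209.7] plateR [168.3 217.2]
0.4 tip [193.8 236.4] arc_in [207.7 233.4] arc_out [223.9 191.5] plateR [169.8 200. ]
0.5 tip [193.8 224.7] arc_in [207.9 221.5] arc_out [224.4 177.9] plateR [169.4 187.3]
0.57 tip [192.7 219.3] arc_in [206.9 215.9] arc_out [223.5 171.3] plateR [168.  181.2]
0.65 tip [190.2 215.9] arc_in [204.6 212.4] arc_out [221.2 167. ] plateR [165.2 177.1]
0.75 tip [185.5 216.2] arc_in [200.  212.7] arc_out [216.4 166.5] plateR [159.8 176.8]
handleR [399.5 247.4] [107.7 122.8]
pinR [370.6 289.1] [-123.4  456.5]
hL [362.8 235. ] [-185.2   23.6]
```

```bash
python3 - <<'E'
from h import *
H=np.array([.4251,.1070,.05]); d=np.array([.9725,.2329,0]); yv=np.array([-.2329,.9725,0])
def C(n): v=np.load(n+".npy"); return cam("wrist",dict(tcp_pos=v[:3],ee_rot=v[3:]))
def tile(f,c,x0,y0,dots,w=60,h=45):
    k=400/w; im=cv2.resize(cv2.imread(f"pics/{f}.png")[y0:y0+h,x0:x0+w],(400,300),interpolation=cv2.INTER_CUBIC)
    im=cv2.convertScaleAbs(im,alpha=1.6 if f[0]=="w" else 1)
    for (r,y,t),col in dots:
        p=(proj(c,H+r*np.cos(t)*d+y*yv+[0,0,r*np.sin(t)])-[x0,y0]+.5)*k; cv2.circle(im,tuple(int(v) for v in p),2,col,-1)
    return im
R,G,B=(0,0,255),(0,255,0),(255,80,0)
D=[((.133,-.079,0),B),((.14,-.07,0),B)]+[((.135,-.082,t),G if t==.57 else R) for t in(.35,.45,.57,.65,.75)]+[((.147,-.082,t),G if t==.57 else R) for t in(.45,.57,.65)]
S=cam("scene")
cv2.imwrite("pics/z8.png",np.vstack([np.hstack([tile("w4",C("w4"),335,215,D),tile("w6",C("w6"),335,185,D)]),
 np.hstack([tile("w5",C("w5"),325,110,D),tile("scene7",S,388,240,[((.133,-.079,.565),B),((.14,-.07,.565),B),((.122,-.075,.565),G)])])]))
E
```

```text
(no output)
```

View pics/z8.png

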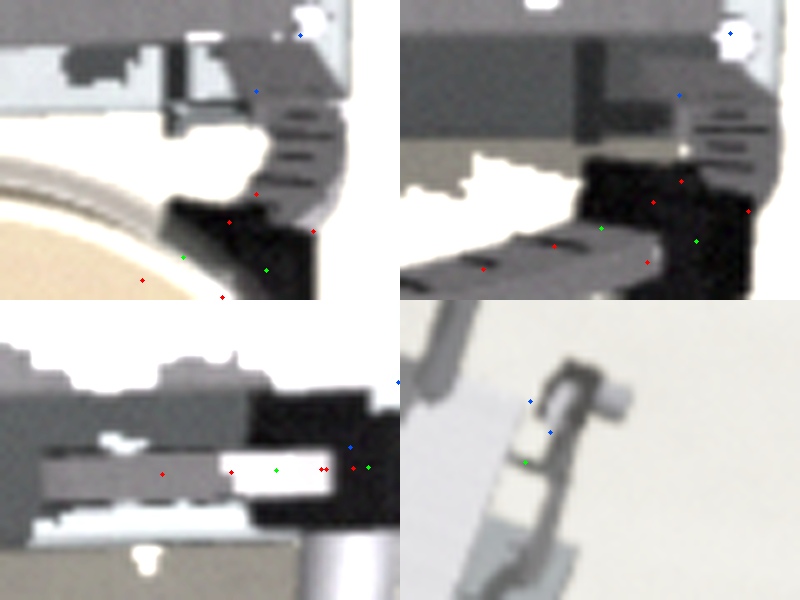

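The views show the pointer as an L-shaped bracket whose side arm is at r≈122 mm. In the held view it sits where θ≈0.565 predicts (green dot at (525,462)). To tighten the index angle I'll take it from where the arc enters and leaves the clamp.

```bash
python3 - <<'E'
from h import *
H=np.array([.4251,.1070,.05]); d=np.array([.9725,.2329,0]); yv=np.array([-.2329,.9725,0])
def C(n): v=np.load(n+".npy"); return cam("wrist",dict(tcp_pos=v[:3],ee_rot=v[3:]))
k=400/60; o={"w4":(335,215),"w6":(335,185),"w5":(325,110)}
t=np.arange(.1,.88,.002)
for name,f,uv,r,y in [("low outer","w6",(352,208),.147,-.0795),("low inner","w6",(285,160),.135,-.0795),("low outer","w4",(318,230),.147,-.0795),("low inner","w4",(255,200),.135,-.0795),
  ("up outer","w6",(258,240),.147,-.0795),("up inner","w6",(190,230),.135,-.0795),("up outer","w5",(332,473-300),.147,-.082),
  ("tick","w6",(155,240),.141,-.0795),("tick","w6",(76,262),.141,-.0795),("tick","w6",(325,168),.141,-.0795),("tick","w6",(325,147),.141,-.0795),("tick","w6",(338,130),.141,-.0795),("tick","w6",(330,115),.141,-.0795)]:
    c=C(f); p=np.array([proj(c,H+r*np.cos(a)*d+y*yv+[0,0,r*np.sin(a)]) for a in t]); q=np.array(uv)/k+o[f]-.5
    e=np.linalg.norm(p-q,axis=1); i=e.argmin(); print(name,f,"t=%.3f (%.1f deg)"%(t[i],np.degrees(t[i])),"res px %.1f"%e[i])
E
```

```text
low outer w6 t=0.466 (26.7 deg) res px 2.3
low inner w6 t=0.340 (19.5 deg) res px 0.1
low outer w4 t=0.468 (26.8 deg) res px 2.1
low inner w4 t=0.398 (22.8 deg) res px 2.0
up outer w6 t=0.638 (36.6 deg) res px 0.5
up inner w6 t=0.602 (34.5 deg) res px 2.4
up outer w5 t=0.634 (36.3 deg) res px 0.6
tick w6 t=0.712 (40.8 deg) res px 1.1
tick w6 t=0.806 (46.2 deg) res px 1.1
tick w6 t=0.366 (21.0 deg) res px 0.1
tick w6 t=0.308 (17.6 deg) res px 2.3
tick w6 t=0.180 (10.3 deg) res px 1.5
tick w6 t=0.100 (5.7 deg) res px 2.3
```

Ticks read 5, 10, 15, 20 / 40, 45° with about +1° bias. The clamp spans roughly 0.45–0.62 rad, so with the triangulation the index is at about 0.55. I'll make a small 0.01 rad correction down and settle.

Emit:
jog_arm(commands=[[0, 0.06, 0.07, 0, 240], [0, 0.06, 0.07, 0, 240], [0, 0, 0, 0, 240], [0, 0, 0, 0, 240], [0, 0, 0, 0, 240], [0, 0, 0, 0, 240], [0, 0, 0, 0, 240], [0, 0, 0, 0, 240]])

```text
time_s: 17.0
tcp_pos: [0.5533, 0.1377, 0.1429]
ee_rot: [0.621, 0.784, 0.002, 0.002]
ft_force: [8.6, 3.8, 4.4]
width: 0.0113
grasp_force: 30.0
```

```bash
python3 - <<'E'
from h import *
from bench import job
s=arm.sense(); g=s["tcp_pos"]+np.array([0,0,.019])-[.4251,.1070,.05]; x=g@[.9725,.2329,0]
print("theta",np.arctan2(g[2],x)-np.arctan2(25,170),s["grasp_force"],s["width"],s["time_s"],s["ft_force"],np.abs(s["qvel"]).max())
# dish: measured in wrist view by colour, on plate plane at theta=.555 (lid 15 mm up)
im=optics.get_image("wrist"); c=cam("wrist",s); t=.556
d=np.array([.9725,.2329,0]); X=d*np.cos(t)+[0,0,np.sin(t)]; Z=-d*np.sin(t)+[0,0,np.cos(t)]; Y=np.array([-.2329,.9725,0]); H=np.array([.4251,.107,.05])
hsv=cv2.cvtColor(im,cv2.COLOR_RGB2HSV); m=((hsv[...,0]<28)&(hsv[...,0]>10)&(hsv[...,1]>45)).astype(np.uint8); m[:, :170]=0;m[:,280:]=0;m[:200]=0;m[330:]=0
n,l,st,ce=cv2.connectedComponentsWithStats(m); i=1+st[1:,4].argmax(); print(st[i],ce[i])
cs=max(cv2.findContours((l==i).astype(np.uint8),0,1)[0],key=cv2.contourArea)
P=[]
for uv in cs[:,0]:
    o,r=ray(c,uv); k=((H-o)@Z+.003+.013)/(r@Z); q=o+k*r-H; P.append([q@X,q@Y])
(cx,cy),rad=cv2.minEnclosingCircle(np.array(P,np.float32)); print("dish in plate",cx,cy,rad)
E
```

```text
theta 0.557531447147946 30.00135451555252 0.011341188260826023 17.0 [8.63791011 3.81614563 4.40508369] 0.0012729805786063735
[ 193  224   64   84 3933] [222.88278668 265.16882787]
dish in plate 0.09091636538505554 0.002372986637055874 0.02992514707148075
```

```bash
python3 -c "
from bench import job
print(job.close_job())"
```

```text
the job is handed in; nothing more can be done
None
```

The job is handed in, and the verdict was not shown: the dish rests just behind the pins (centre about 13 mm up-plate of the seat and 2 mm sideways), and the arm is still holding the plate by its handle at about 0.557 rad, against an index I measured at about 0.55 (estimates 0.53–0.58).

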